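# Rack the last vial and hold the rack in the scanner's corner

## Task

Stand the red-capped sample vial fully home in any free hole of the blue vial rack on the bench and let go of it. Then pick the rack up by its upright grip, set it on the rack scanner and slide it into the corner, long side along the long stop, until it sits flat and flush against both stops, and finish still gripping it and pressing it firmly against both stops for the scan. Keep the rack upright with all its vials in, and leave the two brass cups and the amber jar where they are.

Things in the scene. Friction and masses are not known exactly. Their poses are not given: they have to be found in the camera images.
- vial_mid (a point): Centre (half-way up) of the loose red-capped glass vial: upright cylinder 15 mm diameter, 60 mm tall (the top 12 mm is the red cap, same diameter), 20 g, standing on the bench, so its foot is 30 mm below this point. z is its long axis.
- rack: The loose vial rack: blue block 128 mm (x) x 86 mm (y) x 28 mm high, anodised aluminium, 0.5 to 0.72 kg, standing on the bench. Origin: centre of its underside; x along its long side, y along its short side, z up. Ten round holes 18 mm wide and 24 mm deep (a clear 4 mm base closes them), so a vial that is home stands 36 mm out of the block. A flat upright aluminium grip stands in the middle. Symmetrical end for end: it may go into the scanner either end first.
- grip (a point): Grasp point on the rack's upright aluminium grip, 52 mm above the rack's underside. The grip is a fin 30 mm long (rack x), 10 mm thick (rack y), standing from the block's top (28 mm) up to 72 mm above the underside: grasp it from above, closing along the rack's y.
- hole3 (a point): Centre of the mouth of a free rack hole, level with the block's top (28 mm above its underside); hole 18 mm wide, 24 mm deep. In rack axes at x -28 mm, y +25 mm.
- hole4 (a point): Centre of the mouth of a free rack hole, level with the block's top (28 mm above its underside); hole 18 mm wide, 24 mm deep. In rack axes at x -28 mm, y -25 mm.
- hole5 (a point): Centre of the mouth of a free rack hole, level with the block's top (28 mm above its underside); hole 18 mm wide, 24 mm deep. In rack axes at x +28 mm, y +25 mm.
- hole6 (a point): Centre of the mouth of a free rack hole, level with the block's top (28 mm above its underside); hole 18 mm wide, 24 mm deep. In rack axes at x +28 mm, y -25 mm.
- hole7 (a point): Centre of the mouth of a free rack hole, level with the block's top (28 mm above its underside); hole 18 mm wide, 24 mm deep. In rack axes at x +50 mm, y +25 mm. Neighbours along rack y are free or outside the rack.
- hole8 (a point): Centre of the mouth of a free rack hole, level with the block's top (28 mm above its underside); hole 18 mm wide, 24 mm deep. In rack axes at x +50 mm, y +0 mm. Neighbours along rack y are free or outside the rack.
- hole9 (a point): Centre of the mouth of a free rack hole, level with the block's top (28 mm above its underside); hole 18 mm wide, 24 mm deep. In rack axes at x +50 mm, y -25 mm. Neighbours along rack y are free or outside the rack.
- vial_a_mid (a point): Centre of a white-capped vial (15 mm diameter, 60 mm tall) already standing in the rack, in the hole at rack x -50 mm, y +25 mm; leave it there.
- vial_b_mid (a point): Centre of a white-capped vial (15 mm diameter, 60 mm tall) already standing in the rack, in the hole at rack x -50 mm, y +0 mm; leave it there.
- vial_c_mid (a point): Centre of a white-capped vial (15 mm diameter, 60 mm tall) already standing in the rack, in the hole at rack x -50 mm, y -25 mm; leave it there.
- scanner: Flat-bed rack scanner, fixed: white box 210 mm (x) x 160 mm (y) x 60 mm high with a black top and a glass window; the top is flat at 60 mm above the bench. Origin: centre of its underside; z up. Two aluminium stops, 20 mm high and 12 mm thick, stand on its top and form a corner at its +x, +y end.
- stop_far: The stop across the scanner's +x end, 150 mm long along scanner y. Origin: centre of its underside, on the scanner's top. Its working face looks to scanner -x and lies at scanner x = +85 mm (6 mm from this origin). The rack slides easily on glass and stops (friction about 0.25); drag can eat up to 8 N of a push, so push with 10 to 15 N towards each stop, bearing down a few N since a push at the grip is above the stops and tends to tip it.
- stop_side: The long stop along the scanner's +y side, 185 mm long along scanner x. Origin: centre of its underside, on the scanner's top. Its working face looks to scanner -y and lies at scanner y = +60 mm (6 mm from this origin).
- seat (a point): Where the centre of the rack's underside lies when the rack is flush against both stops (rack x parallel to scanner x): on the scanner's top, 64 mm from the far stop's face and 43 mm from the side stop's face. Axes as the scanner's: +x towards the far stop, +y towards the side stop.
- cup_a_mid (a point): Centre of a brass specimen cup filled with white wax, 30 mm diameter, 36 mm tall, standing loose on the bench; leave it alone.
- cup_b_mid (a point): Centre of a second such brass cup, 30 mm diameter, 36 mm tall; leave it alone.
- jar_mid (a point): Centre of a squat amber jar, 54 mm diameter, 55 mm tall, standing loose on the bench; leave it alone.

How it is judged (in metres and radians):
On the way:
1. the red-capped vial stands fully home in a free hole of the rack, let go, with the rack still flat on the bench (z of vial_mid in the frame of rack between 0.032 and 0.039 m and (horizontal distance between vial_mid and hole3 below 0.005 m or horizontal distance between vial_mid and hole4 below 0.005 m or horizontal distance between vial_mid and hole5 below 0.005 m or horizontal distance between vial_mid and hole6 below 0.005 m or horizontal distance between vial_mid and hole7 below 0.005 m or horizontal distance between vial_mid and hole8 below 0.005 m or horizontal distance between vial_mid and hole9 below 0.005 m) and angle between vial_mid's own z axis and vertical below 0.1 rad and height (world z) of rack below 0.006 m and contact force between the fingers and vial below 0.05 N), for 0.2 s.
At the end, for the whole second after the job is handed in: Rack flat on the scanner, within 2.5 mm and 0.03 rad of the seat, pressing each stop with over 1 N, touched by the fingers, at rest; red-capped vial home in a free hole (height within 4 mm, centre within 5 mm), white-capped vials still in theirs (x of rack in the frame of seat between -0.0025 and 0.0025 m and y of rack in the frame of seat between -0.0025 and 0.0025 m and z of rack in the frame of seat between -0.0025 and 0.0025 m and angle between the x axis of rack and the x axis of seat, either way round below 0.03 rad and angle between rack's own z axis and vertical below 0.03 rad and contact force between rack and stop_far above 1 N and contact force between rack and stop_side above 1 N and contact force between the fingers and rack above 1 N and z of vial_mid in the frame of rack between 0.032 and 0.039 m and (horizontal distance between vial_mid and hole3 below 0.005 m or horizontal distance between vial_mid and hole4 below 0.005 m or horizontal distance between vial_mid and hole5 below 0.005 m or horizontal distance between vial_mid and hole6 below 0.005 m or horizontal distance between vial_mid and hole7 below 0.005 m or horizontal distance between vial_mid and hole8 below 0.005 m or horizontal distance between vial_mid and hole9 below 0.005 m) and z of vial_a_mid in the frame of rack between 0.032 and 0.039 m and x of vial_a_mid in the frame of rack between -0.06 and -0.04 m and z of vial_b_mid in the frame of rack between 0.032 and 0.039 m and x of vial_b_mid in the frame of rack between -0.06 and -0.04 m and z of vial_c_mid in the frame of rack between 0.032 and 0.039 m and x of vial_c_mid in the frame of rack between -0.06 and -0.04 m and linear speed of rack below 0.01 m/s); the arm keeps its last pose, push and grip.
It fails at once if a brass cup or the jar is moved by more than 20 mm (distance of any of cup_a_mid, cup_b_mid, jar_mid from where it was at the start of the episode above 0.02 m).
It fails at once if the rack is tipped by more than 0.35 rad (angle between rack's own z axis and vertical above 0.35 rad).
It also fails if it takes over 72 s, if anything falls off the work surface, if the arm or the gripper's body presses on something with over 40 N, if the wrist force passes 120 N, or if a joint passes its speed limit or range.

## Robot

A 6-joint arm with a two-finger parallel gripper is mounted at the origin on the work surface. World frame = base frame: x ahead of the robot, y to its left, z up, the work surface at z = 0. Lengths are in mm, angles in rad, forces in N, time in s.
With the tool pointing down it reaches from about 300 to 775 mm from the base axis. Payload 14.6 kg.
Tool frame: the origin (TCP) lies at the very end of the fingers, on their centre line; the grasp point (between the pads) lies 19 mm behind it (env.pinch_z is the distance from the TCP to the grasp point, in mm); x points along the fingers, y is the direction in which the jaws open and shut, and the axes are right-handed (so a half turn about x gives the same grasp; the last joint's range is limited). The gripper opens to 94 mm and grips with 3 to 60 N. Pads are 16 mm wide; open, the fingers measure 119 mm over their backs; the gripper's body (75 mm by 177 mm) begins 78 mm behind the grasp point.
Start: joints at [1.221, 0.3, 1.521, -0, 1.321, -0.067], TCP at [153.473, 528.143, 205.446] pointing down, gripper open.
Joint ranges: [-3.03, 3.03], [-0.79, 2.21], [0.23, 2.52], [-1.04, 4.18], [0, 3.07], [-2.55, 2.55]. Speed limits (rad/s): [2.22, 2.22, 2.57, 3.14, 3.14, 3.14].

## Interface

Orientations are given as a unit quaternion [w, x, y, z].
In Python, from cell import env gives the robot as it stands. The module is installed in compiled form; this text tells all that it offers.
- The arm moves only by the tool carry_out, never from a script. Its argument "commands" is a list that holds one entry, the list of rows, each a list of 4 numbers: the shift along the tool's x, y, z in mm, then the turn about the tool's x in rad. A call has 1 to 20 rows; each row is the pose to reach, as a shift and turn from the pose commanded when the call began, along the tool's axes at that moment; what a row does not reach only later rows make up. A row lasts 1/10 s, in which the tool goes at most 50 mm and 8.59 degrees, less where a joint would pass 70% of its speed; a pose out of reach is approached as far as the arm can. A call with a gripper value outside its range is refused whole. "claw" is the finger opening in mm, from 0 to 94, set as the call begins (left out, the last holds). The fingers move at their own pace and stop on an object; the grip force is fixed at half the most. Time passes only in rows, so rows that repeat a pose let the fingers close. It gives the time, the measured TCP pose, the force and the opening at its end, in the units of the state.
- env.state(): the state, without advancing time (a new reading comes with each control period).
- env.camera(name): name is "scene" or "side" or "wrist"; returns (picture, depth): 480x640x3 uint8, red, green, blue; 480x640 float32, mm along the optical axis (not along the pixel's ray), 0 where there is no reading.
- env.get_calibration(name): a dict with "K" (3x3 intrinsics, pixels), "dist_coeffs" ([k1, k2, p1, p2, k3] as OpenCV has them; the pictures are not rectified), "R" (3x3) and "t" (3): a world point X has camera coordinates R X + t. Camera axes: x right, y down, z forward; pixel columns grow to the right and rows downward; lengths in mm; the calibration is good to about 2 mm. A picture is of the moment at which its call begins: read the wrist's pose just before it. get_calibration takes no time and is no camera call; for the wrist camera it gives the pose at the moment of the call.
- env.hand_in(): hands the job in, once; it reports no verdict.
The state is a dict: "clock": time; "joints": joint angles; "joint_vel": joint speeds; "effort": joint torques, N m; "ee_pos": TCP position; "orientation": TCP orientation; "ft_force": force on the tool from outside, world axes, zero at the start; "ft_torque": the same for the moment, N m; "width": finger opening in mm.
Only numpy, scipy, OpenCV 4.12 (cv2) and the standard library are available. Lean on these libraries where they do the work, as an engineer would, in place of code of your own. Each camera call takes 0.05 s, during which the arm holds its last target. There are 200 camera calls.

## Working session

There is one attempt and no reset: what is moved stays moved. The work goes in short steps, Python scripts to look and compute and a tool call to move; the robot and the scene stay as the last step left them, time stands still between calls to the robot, and variables do not carry over. Pictures are saved under pics/ and viewed, about 8 in all and at most 12, crops included, and the job is handed in when it is done.

Besides the shell and the picture viewer there is one more tool, called after "Call:" as a command line: name --argument value ..., lists and objects as JSON in quotes. carry_out: Moves the arm, as the interface text tells. Its arguments: {"type":"object","properties":{"commands":{"type":"array"},"claw":{"type":"number"}},"required":["commands"]}

```bash
mkdir -p pics; python3 - <<'E'
from cell import env
import cv2,numpy as np
s=env.state();print({k:np.round(v,3).tolist() for k,v in s.items()},env.pinch_z)
for n in("scene","side"):
    im,d=env.camera(n);np.savez(f"{n}.npz",im=im,d=d);cv2.imwrite(f"pics/{n}0.png",im[:,:,::-1]);c=env.get_calibration(n);print(n,c)
E
```

```text
{'clock': 0.0, 'joints': [1.221, 0.3, 1.522, -0.0, 1.321, -0.067], 'joint_vel': [0.0, 0.001, 0.001, -0.001, 0.001, 0.0], 'effort': [-0.001, -53.18, -35.273, 0.071, 0.024, -0.0], 'ee_pos': [153.383, 527.898, 204.87], 'orientation': [0.7, 0.099, 0.7, -0.1], 'ft_force': [0.647, -0.665, -0.606], 'ft_torque': [0.012, 0.004, 0.028], 'width': 94.346} 18.8
scene {'K': array([[571.74262986,   0.        , 313.20452743],
       [  0.        , 571.74262986, 243.51405616],
       [  0.        ,   0.        ,   1.        ]]), 'dist_coeffs': array([-0.09200679,  0.        ,  0.        ,  0.        ,  0.        ]), 'R': array([[-0.03535553,  0.99937047, -0.00294093],
       [ 0.74365293,  0.02434267, -0.66812256],
       [-0.66763036, -0.02580886, -0.74404543]]), 't': array([ -20.51069982, -416.47242256, 1417.6627992 ])}
side {'K': array([[596.73558618,   0.        , 327.51183332],
       [  0.        , 596.73558618, 246.13768171],
       [  0.        ,   0.        ,   1.        ]]), 'dist_coeffs': array([-0.13010087,  0.        ,  0.        ,  0.        ,  0.        ]), 'R': array([[ 0.71077099, -0.7033403 , -0.01081747],
       [-0.47301388, -0.46651595, -0.74740935],
       [ 0.52063659,  0.5363537 , -0.66427573]]), 't': array([-409.63120819,  350.32805069,  863.97668598])}
```

View pics/scene0.png

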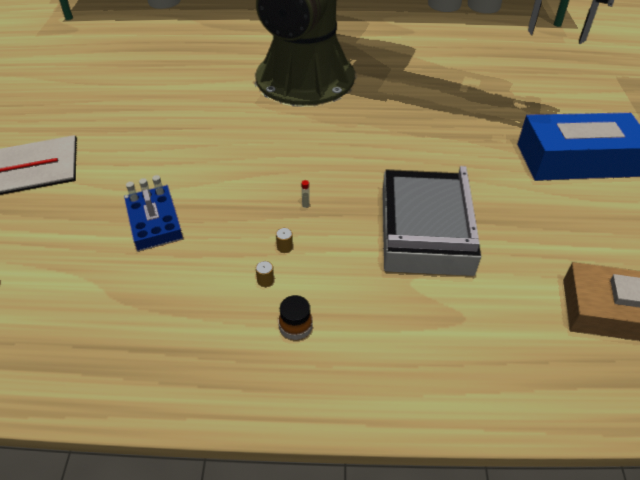

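View pics/side0.png

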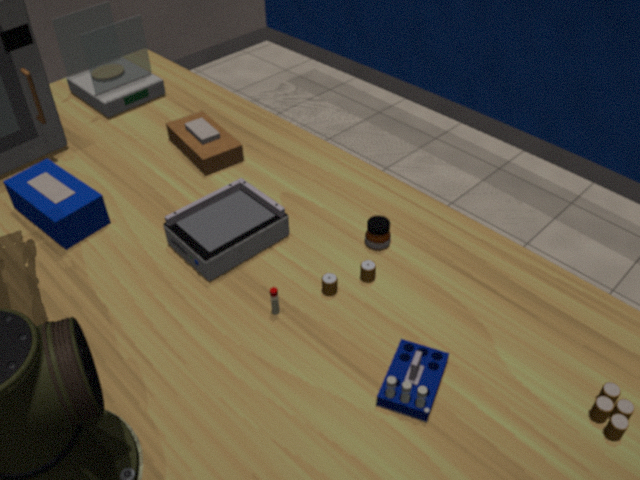

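```bash
cat > h.py <<'E'
from cell import env
import cv2,numpy as np
from scipy.spatial.transform import Rotation as Ro
def cloud(d,c):
    v,u=np.mgrid[0:480,0:640]
    p=cv2.undistortPoints(np.stack([u,v],-1).reshape(-1,1,2).astype(float),c["K"],c["dist_coeffs"]).reshape(480,640,2)
    X=np.dstack([p*d[...,None],d])
    return (X-c["t"])@c["R"]
def top(im,d,c,x0,y0,w,h,s=2):
    # top view, s px/mm: row = world x, col = world y (as in scene picture); keep highest point
    P=cloud(d,c).reshape(-1,3);C=im.reshape(-1,3)
    o=np.argsort(P[:,2]);P=P[o];C=C[o]
    r=((P[:,0]-x0)*s).astype(int);q=((P[:,1]-y0)*s).astype(int)
    k=(r>=0)&(r<h*s)&(q>=0)&(q<w*s)&(P[:,2]>-10)&(P[:,2]<150)
    out=np.zeros((h*s,w*s,3),np.uint8);out[r[k],q[k]]=C[k]
    return out
def onplane(uv,c,z):
    p=cv2.undistortPoints(np.array(uv,float).reshape(-1,1,2),c["K"],c["dist_coeffs"]).reshape(-1,2)
    o=-c["R"].T@c["t"];r=np.c_[p,np.ones(len(p))]@c["R"]
    return o+r*((z-o[2])/r[:,2])[:,None]
E
python3 - <<'E'
from h import *
for n in("scene","side"):
    f=np.load(n+".npz");im,d=f["im"],f["d"];c=env.get_calibration(n);P=cloud(d,c)
    hsv=cv2.cvtColor(im,cv2.COLOR_RGB2HSV)
    red=(hsv[...,1]>180)&((hsv[...,0]<8)|(hsv[...,0]>172))&(P[...,2]>30)&(P[...,2]<80)&(abs(P[...,1])<150)
    print(n,"red",red.sum(),np.median(P[red],0) if red.any() else 0)
    b=(hsv[...,0]>100)&(hsv[...,0]<130)&(hsv[...,1]>150)&(P[...,1]<-100)&(P[...,1]>-500)&(P[...,0]>250)&(P[...,0]<700)
    t=b&(abs(P[...,2]-28)<5)
    r=cv2.minAreaRect(P[t][:,:2].astype(np.float32));print("rack",t.sum(),r,"z",np.median(P[t][:,2]))
    s=(P[...,2]>50)&(P[...,2]<95)&(P[...,1]>60)&(P[...,1]<400)&(P[...,0]>300)&(P[...,0]<640)
    print("scan",s.sum(),cv2.minAreaRect(P[s][:,:2].astype(np.float32)))
    st=s&(P[...,2]>74);Q=P[st];print("stops",len(Q),Q[:,2].max(),cv2.minAreaRect(Q[:,:2].astype(np.float32)))
    h=(P[...,2]>20)&(P[...,2]<70)&(P[...,1]>-150)&(P[...,1]<60)&(P[...,0]>300)&(P[...,0]<750)
    k,l,_,_=cv2.connectedComponentsWithStats(h.astype(np.uint8))
    for i in range(1,k):
        Q=P[l==i]
        if len(Q)>30:print(i,len(Q),Q.min(0).round(),Q.max(0).round())
A=[]
f=np.load("scene.npz")["im"]
cv2.imwrite("pics/rs.png",np.hstack([cv2.resize(f[165:260,110:200],(378,400),interpolation=cv2.INTER_CUBIC),cv2.resize(f[155:285,370:490],(400,400),interpolation=cv2.INTER_CUBIC)])[:,:,::-1])
E
```

```text
scene red 48 [464.08329783  21.71224492  60.16992758]
rack 1506 ((516.3003540039062, -263.6197204589844), (132.84141540527344, 83.13818359375), 22.84572410583496) z 29.049744561616034
scan 7689 ((523.4481811523438, 247.13778686523438), (158.74777221679688, 216.00941467285156), 88.26499938964844)
stops 1213 84.928773795032 ((523.129150390625, 244.94476318359375), (147.99832153320312, 199.3053741455078), 87.95592498779297)
1 159 [452.  16.  20.] [471.  29.  64.]
2 265 [554. -26.  20.] [586.   4.  44.]
3 292 [634. -53.  20.] [664. -24.  42.]
4 483 [716.  -5.  20.] [750.  45.  60.]
side red 74 [459.01204516  16.19879269  57.23209441]
rack 1797 ((513.3212890625, -265.8367919921875), (130.3203582763672, 83.7718505859375), 22.525800704956055) z 27.622909877350324
scan 5849 ((521.6024780273438, 245.16017150878906), (163.40049743652344, 208.8153839111328), 88.35814666748047)
stops 748 84.39550470072676 ((522.0902709960938, 246.43511962890625), (152.23109436035156, 201.71719360351562), 86.55953216552734)
1 519 [713. -11.  20.] [750.  41.  58.]
2 213 [630. -57.  20.] [662. -25.  40.]
3 216 [552. -29.  20.] [584.   3.  40.]
5 151 [451.  12.  20.] [468.  28.  61.]
```

View pics/rs.png

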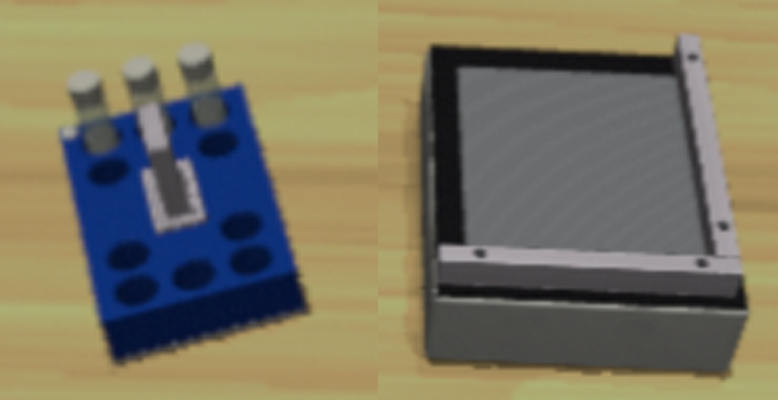

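```bash
cat >> h.py <<'E'
def rel(target,yaw=None,base=None):
    """shift in tool axes from commanded/measured pose to target; yaw: wanted direction of tool y (rad, mod pi)"""
    s=env.state();p=np.array(s["ee_pos"]) if base is None else base
    q=s["orientation"];R=Ro.from_quat([q[1],q[2],q[3],q[0]]).as_matrix()
    sh=R.T@(np.array(target)-p);y=np.arctan2(R[1,1],R[0,1])
    t=None
    if yaw is not None:
        t=-(yaw-y); t=(t+np.pi/2)%np.pi-np.pi/2   # x tool points down -> turn sign flips
    print("pos",p.round(1),"toolx",R[:,0].round(3),"yawy",round(y,4),"shift",sh.round(1),"turn",t and round(t,4),"joints",np.round(s["joints"],2),"F",np.round(s["ft_force"],1),"w",round(s["width"],1),"t",s["clock"])
E
python3 - <<'E'
from h import *
rel([461,20,180],np.deg2rad(112.7))
c=env.get_calibration("wrist");print(c)
E
```

```text
pos [153.4 527.9 205. ] toolx [-0.    -0.001 -1.   ] yawy 1.288 shift [  25.3 -401.9  437.1] turn -0.679 joints [ 1.22  0.3   1.52  0.    1.32 -0.07] F [-0.1  0.5  0.3] w 94.3 t 0.1
{'K': array([[397.50469268,   0.        , 316.20135293],
       [  0.        , 397.50469268, 239.86669272],
       [  0.        ,   0.        ,   1.        ]]), 'dist_coeffs': array([-0.02172253,  0.        ,  0.        ,  0.        ,  0.        ]), 'R': array([[ 2.78904192e-01,  9.60318713e-01, -6.48826522e-04],
       [ 9.34133475e-01, -2.71142421e-01,  2.32112987e-01],
       [ 2.22726521e-01, -6.53433757e-02, -9.72688614e-01]]), 't': array([-549.51553407,  -23.50961117,  389.99741154])}
```

Call:
carry_out --commands '[[[25, -402, 437, -0.679], [25, -402, 437, -0.679], [25, -402, 437, -0.679], [25, -402, 437, -0.679], [25, -402, 437, -0.679], [25, -402, 437, -0.679], [25, -402, 437, -0.679], [25, -402, 437, -0.679], [25, -402, 437, -0.679], [25, -402, 437, -0.679], [25, -402, 437, -0.679], [25, -402, 437, -0.679], [25, -402, 437, -0.679], [25, -402, 437, -0.679], [25, -402, 437, -0.679], [25, -402, 437, -0.679], [25, -402, 437, -0.679], [25, -402, 437, -0.679], [25, -402, 437, -0.679], [25, -402, 437, -0.679]]]'

```text
clock: 2.1
ee_pos: [460.9, 20.4, 180.5]
orientation: [0.693, -0.139, 0.693, 0.139]
ft_force: [-0.1, -0.3, -0.4]
width: 94.0
```

```bash
cat >> h.py <<'E'
def shot(tag):
    c=env.get_calibration("wrist");im,d=env.camera("wrist");np.savez(tag+".npz",im=im,d=d,**c);cv2.imwrite(f"pics/{tag}.png",im[:,:,::-1]);return im,d,c
def ld(tag):
    f=np.load(tag+".npz");return f["im"],f["d"],f
E
python3 - <<'E'
from h import *
rel([461,20,49],np.deg2rad(112.7))
shot("w1")
E
```

```text
pos [460.9  20.4 180.5] toolx [ 0. -0. -1.] yawy 1.9674 shift [ 1.315e+02 -4.000e-01 -1.000e-01] turn 0.0004 joints [-0.04  0.13  1.79 -0.    1.22 -2.  ] F [-0.1 -0.3 -0.4] w 94.0 t 2.1
```

View pics/w1.png

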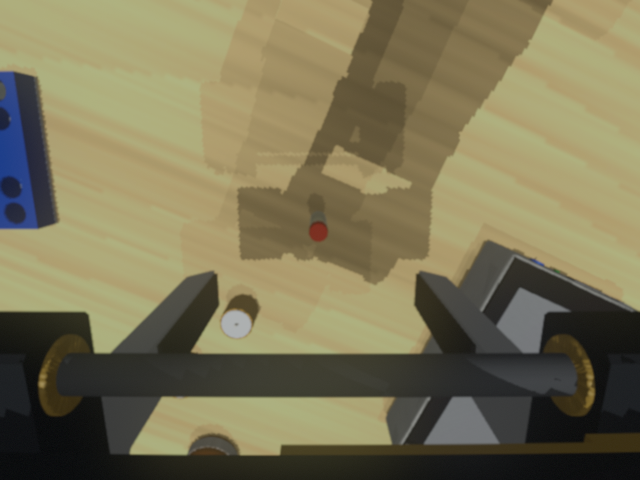

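```bash
python3 - <<'E'
from h import *
im,d,c=ld("w1");P=cloud(d,c)
h=cv2.cvtColor(im,cv2.COLOR_RGB2HSV)
red=(h[...,1]>150)&((h[...,0]<8)|(h[...,0]>172));red[:150]=0;red[300:]=0
v,u=np.nonzero(red);print(len(v),u.min(),u.max(),v.min(),v.max(),u.mean(),v.mean())
Q=P[red];t=abs(Q[:,2]-60)<4;print(np.median(Q[:,2]),Q[t].mean(0),(Q[t].min(0)+Q[t].max(0))/2)
m=onplane([[u.mean(),v.mean()]],c,60)[0];print("cap",m)
rel([m[0],m[1],100])
E
```

```text
247 310 326 223 240 317.92712550607285 231.38056680161944
60.11428207778146 [457.65950825  20.95351772  60.11628722] [457.67502796  21.24002166  60.21296805]
cap [457.69516239  20.96612333  60.        ]
pos [460.9  20.3 180.5] toolx [ 0. -0. -1.] yawy 1.9672 shift [80.5  1.9 -2.7] turn None joints [-0.04  0.13  1.79 -0.    1.22 -2.  ] F [-0.6 -0.   0.6] w 94.1 t 2.15
```

Call:
carry_out --commands '[[[40, 2, -2.7, 0], [80, 2, -2.7, 0], [115, 2, -2.7, 0], [140, 2, -2.7, 0], [150, 2, -2.7, 0], [150, 2, -2.7, 0], [150, 2, -2.7, 0]]]' --claw 60

```text
clock: 2.85
ee_pos: [458.4, 20.9, 31.5]
orientation: [0.694, -0.139, 0.693, 0.139]
ft_force: [0.5, -0.9, 1.0]
width: 60.0
```

Call:
carry_out --commands '[[[0, 0, 0, 0], [0, 0, 0, 0], [0, 0, 0, 0], [0, 0, 0, 0], [0, 0, 0, 0], [0, 0, 0, 0], [0, 0, 0, 0], [0, 0, 0, 0], [0, 0, 0, 0], [0, 0, 0, 0]]]' --claw 8

```text
clock: 3.85
ee_pos: [457.7, 21.0, 30.4]
orientation: [0.693, -0.139, 0.693, 0.139]
ft_force: [0.5, 0.1, 0.4]
width: 14.3
```

```bash
python3 - <<'E'
from h import *
rel([590,-234,165],np.deg2rad(112.7))
E
```

```text
pos [457.7  21.   30.4] toolx [-0.  0. -1.] yawy 1.9669 shift [-134.6 -286.3   23.7] turn -0.0001 joints [-0.03  0.34  1.93  0.    0.87 -2.  ] F [0.5 0.1 0.4] w 14.3 t 3.85
```

Call:
carry_out --commands '[[[-40, 0, 0, 0], [-80, 0, 0, 0], [-120, 0, 0, 0], [-134, -40, 3, 0], [-134, -80, 7, 0], [-134, -120, 10, 0], [-134, -160, 13, 0], [-134, -200, 17, 0], [-134, -240, 20, 0], [-134, -270, 23, 0], [-134, -286, 24, 0], [-134, -286, 24, 0], [-134, -286, 24, 0], [-134, -286, 24, 0], [-134, -286, 24, 0]]]'

```text
clock: 5.35
ee_pos: [590.1, -232.8, 164.8]
orientation: [0.693, -0.139, 0.693, 0.139]
ft_force: [0.1, -0.8, -0.0]
width: 14.9
```

```bash
python3 - <<'E'
from h import *
rel([590,-234,165],np.deg2rad(112.7))
im,d,c=shot("w2");P=cloud(d,c)
h=cv2.cvtColor(im,cv2.COLOR_RGB2HSV)
b=(h[...,0]>100)&(h[...,0]<130)&(h[...,1]>150)&(abs(P[...,2]-28)<4)
print(b.sum(),np.median(P[b][:,2]),cv2.minAreaRect(P[b][:,:2].astype(np.float32)))
E
```

```text
pos [ 590.1 -232.8  164.8] toolx [ 0. -0. -1.] yawy 1.9678 shift [-0.2 -1.1 -0.6] turn 0.0008 joints [-0.43  0.52  1.31  0.    1.31 -2.4 ] F [ 0.1 -0.8 -0. ] w 14.9 t 5.35
0 nan ((0.0, 0.0), (0.0, 0.0), 0.0)
  return _methods._mean(a, axis=axis, dtype=dtype,
  ret = ret.dtype.type(ret / rcount)
```

View pics/w2.png

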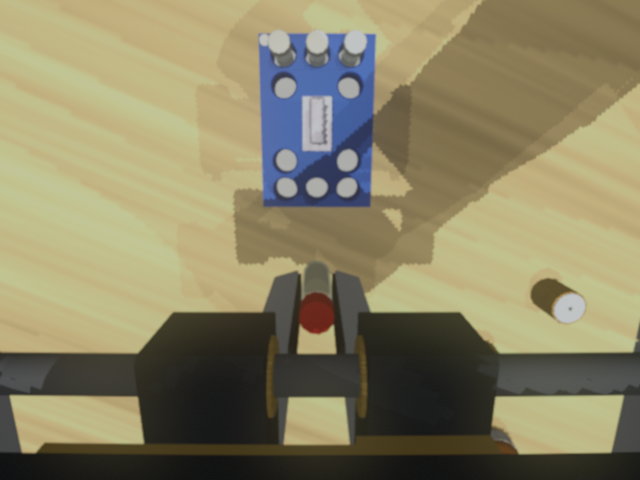

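```bash
python3 - <<'E'
from h import *
im,d,c=ld("w2");P=cloud(d,c)
print("cam",-c["R"].T@c["t"])
h=cv2.cvtColor(im,cv2.COLOR_RGB2HSV)
print(im[60,310],h[75,315],P[75,315],P[175,330])
b=((h[...,0]>100)&(h[...,0]<130)&(h[...,1]>100)).astype(np.uint8);b[230:]=0;b[:,:200]=0;b[:,420:]=0
cn=max(cv2.findContours(b,cv2.RETR_EXTERNAL,cv2.CHAIN_APPROX_NONE)[0],key=cv2.contourArea)[:,0].astype(float)
W=onplane(cn,c,28)
R=cv2.minAreaRect(W[:,:2].astype(np.float32));print(R)
# holes: inner contours
cs,hi=cv2.findContours(b,cv2.RETR_CCOMP,cv2.CHAIN_APPROX_NONE)
for k,x in enumerate(cs):
    a=cv2.contourArea(x)
    if hi[0][k][3]>=0 and a>150:
        m=cv2.moments(x);uv=[m["m10"]/m["m00"],m["m01"]/m["m00"]];print(np.round(uv,1),a,onplane([uv],c,28)[0].round(1))
red=(h[...,1]>150)&((h[...,0]<8)|(h[...,0]>172))&(h[...,2]>60);v,u=np.nonzero(red[250:350]);print("cap",u.mean(),v.mean()+250,u.min(),u.max(),v.min()+250,v.max()+250)
cv2.imwrite("pics/w2c.png",cv2.resize(im[20:220,240:400],(640,800),interpolation=cv2.INTER_CUBIC)[:,:,::-1][:,:][0:800])
E
```

```text
cam [ 527.50794994 -258.73705953  344.26952496]
[108 111 109] [111 136 171] [ 480.8547882  -279.07183302   28.04149442] [ 544.5538276  -239.60373948   28.50336778]
((512.6921997070312, -264.3154296875), (125.60743713378906, 84.37410736083984), 22.703353881835938)
[285.7 188.4] 510.5 [ 567.8 -267.8   28. ]
[346.9 188. ] 484.0 [ 548.8 -223.2   28. ]
[316.2 187.7] 522.0 [ 558.  -245.8   28. ]
[347.  160.1] 500.5 [ 528.8 -231.9   28. ]
[285.3 160.1] 479.5 [ 547.5 -276.4   28. ]
[316.8 122.8] 1868.0 [ 512.1 -264.5   28. ]
[349.2  86.1] 509.0 [ 478.1 -252.3   28. ]
[283.7  85.6] 544.5 [ 496.8 -297.9   28. ]
cap 316.205615942029 312.97826086956525 299 334 293 332
```

```bash
python3 - <<'E'
from h import *
im,d,c=ld("w2");P=cloud(d,c)
print(onplane([[316.5,312.5]],c,195)[0], onplane([[316.5,295]],c,195)[0],onplane([[316.5,332]],c,195)[0],P[305:330:5,316].round(1))
rel([558.7,-245.4,120],np.deg2rad(112.65))
E
```

```text
[ 588.20275341 -233.0414467   195.        ] [ 581.26104876 -235.95534743  195.        ] [ 596.1295932  -229.71400517  195.        ] [[ 585.7 -234.3  194. ]
 [ 587.6 -233.5  194.2]
 [ 589.7 -232.6  194. ]
 [ 591.4 -231.9  194.7]
 [ 594.  -230.8  193.6]]
pos [ 590.1 -232.9  164.8] toolx [ 0. -0. -1.] yawy 1.9678 shift [ 44.8   0.6 -33.8] turn 0.0017 joints [-0.43  0.52  1.31  0.    1.31 -2.4 ] F [0.2 0.1 0.5] w 14.5 t 5.4
```

Call:
carry_out --commands '[[[0, 0.6, -33.3, 0.0017], [20, 0.6, -33.3, 0.0017], [50, 0.6, -33.3, 0.0017], [80, 0.6, -33.3, 0.0017], [95, 0.6, -33.3, 0.0017], [98, 0.6, -33.3, 0.0017], [98, 0.6, -33.3, 0.0017], [98, 0.6, -33.3, 0.0017], [98, 0.6, -33.3, 0.0017], [98, 0.6, -33.3, 0.0017]]]'

```text
clock: 6.4
ee_pos: [559.6, -246.1, 67.3]
orientation: [0.694, -0.139, 0.693, 0.138]
ft_force: [-0.1, 0.2, 0.5]
width: 14.5
```

```bash
python3 - <<'E'
from h import *
rel([558.7,-245.4,62],np.deg2rad(112.65))
a=env.camera("side")[0];b=env.camera("scene")[0];w=shot("w3")[0]
z=lambda i,w,h:cv2.resize(i,(w,h),interpolation=cv2.INTER_CUBIC)
cv2.imwrite("pics/m3.png",np.hstack([z(a[320:440,360:480],400,400),z(b[160:260,110:210],400,400)])[:,:,::-1])
E
```

```text
pos [ 559.6 -246.1   67.3] toolx [ 0.001 -0.001 -1.   ] yawy 1.9654 shift [ 5.3  1.  -0.5] turn -0.0008 joints [-0.47  0.57  1.47 -0.    1.1  -2.44] F [-0.1  0.2  0.5] w 14.5 t 6.4
```

View pics/m3.png

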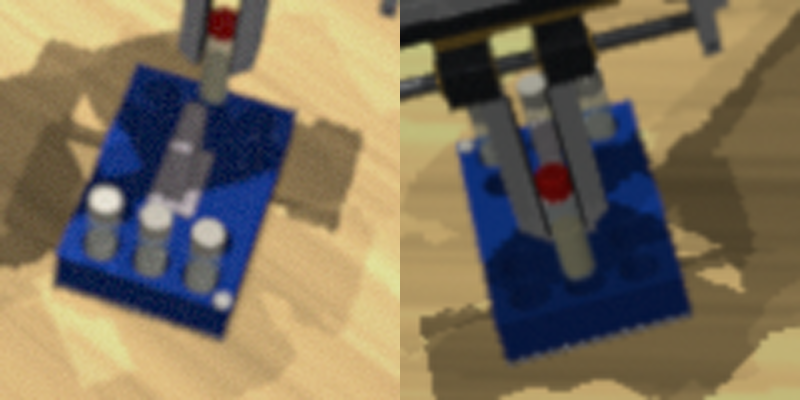

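Call:
carry_out --commands '[[[0, 0.8, 0, 0], [3, 0.8, 0, 0], [6, 0.8, 0, 0], [9, 0.8, 0, 0], [12, 0.8, 0, 0], [14, 0.8, 0, 0], [16, 0.8, 0, 0], [16, 0.8, 0, 0], [16, 0.8, 0, 0]]]'

```text
clock: 7.45
ee_pos: [559.0, -245.2, 50.5]
orientation: [0.693, -0.139, 0.693, 0.139]
ft_force: [0.0, 0.1, 0.2]
width: 14.4
```

Call:
carry_out --commands '[[[3, 0, 0, 0], [6, 0, 0, 0], [9, 0, 0, 0], [12, 0, 0, 0], [14, 0, 0, 0], [15.5, 0, 0, 0], [15.5, 0, 0, 0], [15.5, 0, 0, 0], [15.5, 0, 0, 0]]]'

```text
clock: 8.35
ee_pos: [559.0, -245.2, 35.1]
orientation: [0.693, -0.139, 0.693, 0.139]
ft_force: [-0.8, 0.1, 0.6]
width: 14.0
```

Release, opening modestly, wait, then rise.

Call:
carry_out --commands '[[[0, 0, 0, 0], [0, 0, 0, 0], [0, 0, 0, 0], [0, 0, 0, 0], [0, 0, 0, 0], [0, 0, 0, 0], [0, 0, 0, 0], [0, 0, 0, 0], [0, 0, 0, 0], [0, 0, 0, 0]]]' --claw 40

```text
clock: 9.35
ee_pos: [558.9, -245.2, 35.0]
orientation: [0.693, -0.139, 0.693, 0.139]
ft_force: [0.1, 0.3, 0.1]
width: 39.7
```

Call:
carry_out --commands '[[[-20, 0, 0, 0], [-50, 0, 0, 0], [-85, 0, 0, 0], [-120, 0, 0, 0], [-140, 0, 0, 0], [-145, 0, -10, 0], [-145, 0, -10, 0], [-145, 0, -10, 0], [-145, 0, -10, 0]]]'

```text
clock: 10.25
ee_pos: [549.3, -248.9, 178.5]
orientation: [0.693, -0.138, 0.694, 0.139]
ft_force: [0.5, -0.2, -0.3]
width: 40.2
```

```bash
python3 - <<'E'
from h import *
im,d,c=shot("w4");P=cloud(d,c)
rel([512.5,-264.5,33],np.deg2rad(112.65))
h=cv2.cvtColor(im,cv2.COLOR_RGB2HSV);print("cam",-c["R"].T@c["t"])
red=(h[...,1]>150)&((h[...,0]<8)|(h[...,0]>172));red[330:]=0
v,u=np.nonzero(red);print("red",len(u),u.mean(),v.mean(),P[red].mean(0),"ztop",np.percentile(P[red][:,2],[10,50,90]),onplane([[u.mean(),v.mean()]],c,63))
b=((h[...,0]>100)&(h[...,0]<130)&(h[...,1]>100)&(P[...,2]>22)&(P[...,2]<34))
print(cv2.minAreaRect(P[b][:,:2].astype(np.float32)))
f=(P[...,2]>69)&(P[...,2]<76)&(abs(P[...,0]-512)<40)&(abs(P[...,1]+264)<40)
print("fin",f.sum(),cv2.minAreaRect(P[f][:,:2].astype(np.float32)))
E
```

```text
pos [ 549.4 -248.8  178.7] toolx [-0.002  0.001 -1.   ] yawy 1.9652 shift [145.8  -0.5 -39.9] turn -0.0009 joints [-0.49  0.44  1.39  0.    1.31 -2.45] F [ 0.4  0.2 -0.7] w 40.6 t 10.3
cam [ 486.99856648 -274.88091631  358.09711687]
red 240 315.5 250.0 [ 558.2175626  -245.01504217   66.61242856] ztop [63.24780818 64.15560412 65.07599648] [[ 559.07404788 -244.67605377   63.        ]]
((512.6658935546875, -264.41259765625), (125.8316650390625, 84.76886749267578), 22.659353256225586)
fin 571 ((512.301025390625, -264.0755310058594), (29.49480438232422, 9.469542503356934), 22.356565475463867)
```

View pics/w4.png

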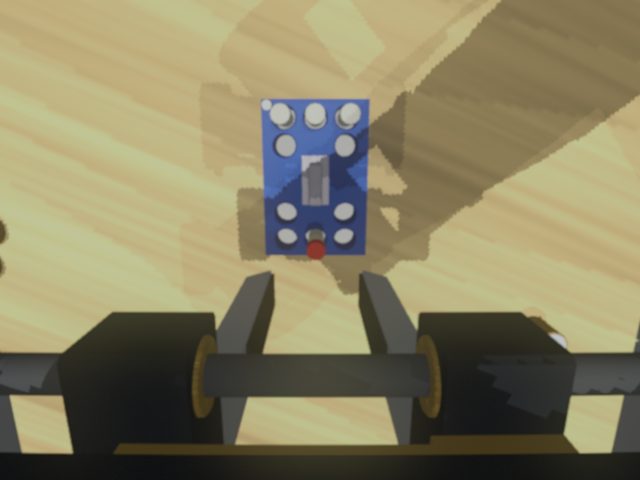

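Call:
carry_out --commands '[[[0, -0.4, -25, 0], [0, -0.4, -39.5, 0], [30, -0.4, -39.5, 0], [70, -0.4, -39.5, 0], [105, -0.4, -39.5, 0], [130, -0.4, -39.5, 0], [142, -0.4, -39.5, 0], [145, -0.4, -39.5, 0], [145, -0.4, -39.5, 0], [145, -0.4, -39.5, 0], [145, -0.4, -39.5, 0]]]'

```text
clock: 11.4
ee_pos: [513.9, -264.9, 36.2]
orientation: [0.694, -0.139, 0.693, 0.138]
ft_force: [0.1, 0.1, 1.3]
width: 39.6
```

Call:
carry_out --commands '[[[0, 0, 0, 0], [0, 0, 0, 0], [0, 0, 0, 0], [0, 0, 0, 0], [0, 0, 0, 0], [0, 0, 0, 0], [0, 0, 0, 0], [0, 0, 0, 0]]]' --claw 2

```text
clock: 12.2
ee_pos: [513.4, -264.6, 35.0]
orientation: [0.693, -0.139, 0.693, 0.139]
ft_force: [0.1, 0.6, 0.7]
width: 9.8
```

Call:
carry_out --commands '[[[-5, 0, 0, 0], [-15, 0, 0, 0], [-35, 0, 0, 0], [-60, 0, 0, 0], [-85, 0, 0, 0], [-105, 0, 0, 0], [-115, 0, 0, 0], [-120, 0, 0, 0], [-120, 0, 0, 0], [-120, 0, 0, 0]]]'

```text
clock: 13.2
ee_pos: [513.0, -264.3, 153.9]
orientation: [0.693, -0.138, 0.694, 0.139]
ft_force: [-0.3, 0.7, -6.0]
width: 9.7
```

```bash
python3 - <<'E'
from h import *
rel([512.5,-264.5,150])
f=np.load("scene.npz");g=np.load("side.npz")
for n,f in(("scene",f),("side",g)):
    c=env.get_calibration(n);P=cloud(f["d"],c);im=f["im"]
    s=(P[...,2]>72)&(P[...,2]<90)&(P[...,1]>60)&(P[...,1]<400)&(P[...,0]>300)&(P[...,0]<680)
    Q=P[s]
    side=Q[(Q[:,1]>300)&(Q[:,0]<595)];far=Q[(Q[:,0]>600)&(Q[:,1]<305)]
    for nm,q,a,b in(("side",side,0,1),("far",far,1,0)):
        k=np.polyfit(q[:,a],q[:,b],1);print(n,nm,len(q),k,q[:,b].min(),q[:,b].max(),q[:,a].min(),q[:,a].max(),np.percentile(q[:,b]-np.polyval(k,q[:,a]),[2,98]))
E
```

```text
pos [ 513.  -264.3  153.9] toolx [-0.001  0.001 -1.   ] yawy 1.9653 shift [ 3.9  0.  -0.5] turn None joints [-0.54  0.41  1.5   0.    1.24 -2.5 ] F [-0.3  0.7 -6. ] w 9.7 t 13.2
scene side 471 [-3.25916037e-02  3.29186162e+02] 305.2677630710597 321.4030488055941 425.93282601191163 594.8493412798204 [-4.44701615  6.01211183]
scene far 733 [3.02044517e-02 6.09394806e+02] 604.9858843762719 624.3777020380649 167.03068479057683 304.9118841655239 [-8.59876851  5.39350263]
side side 469 [-3.8586417e-02  3.3080713e+02] 301.2064079953439 325.61660838042764 424.9589651347184 594.7176930920002 [-6.24257098  9.28616769]
side far 338 [2.32409166e-02 6.06126490e+02] 602.8149999664406 622.3119624259526 164.22681786831296 304.83722726799294 [-5.89751851  8.36038423]
```

```bash
python3 - <<'E'
from h import *
rel([526,244,154],1.539)
E
```

```text
pos [ 513.  -264.3  153.9] toolx [-0.001  0.001 -1.   ] yawy 1.9653 shift [3.000e-01 4.643e+02 2.074e+02] turn 0.4263 joints [-0.54  0.41  1.5   0.    1.24 -2.5 ] F [-0.3  0.7 -6. ] w 9.7 t 13.2
```

Call:
carry_out --commands '[[[0, 7, 3, 0.01], [0, 23, 10, 0.02], [0, 46, 21, 0.04], [0, 74, 33, 0.07], [0, 105, 47, 0.1], [0, 137, 61, 0.13], [0, 169, 75, 0.16], [0, 201, 90, 0.19], [0, 233, 104, 0.22], [0, 265, 118, 0.25], [0, 297, 133, 0.28], [0, 329, 147, 0.31], [0, 361, 161, 0.34], [0, 391, 175, 0.37], [0, 418, 187, 0.39], [0, 441, 197, 0.41], [0, 456, 204, 0.42], [0, 463, 207, 0.426], [0, 464, 207, 0.426], [0, 464, 207, 0.426]]]'

```text
clock: 15.2
ee_pos: [525.9, 242.9, 154.7]
orientation: [0.707, 0.011, 0.707, -0.011]
ft_force: [0.3, 0.5, -6.8]
width: 9.8
```

```bash
python3 - <<'E'
from h import *
rel([526,244,154],1.539)
shot("w5")
E
```

```text
pos [525.9 242.9 154.7] toolx [-0.001 -0.    -1.   ] yawy 1.5393 shift [0.7 1.1 0. ] turn 0.0003 joints [ 0.37  0.41  1.49 -0.    1.24 -1.17] F [ 0.3  0.5 -6.8] w 9.8 t 15.2
```

View pics/w5.png

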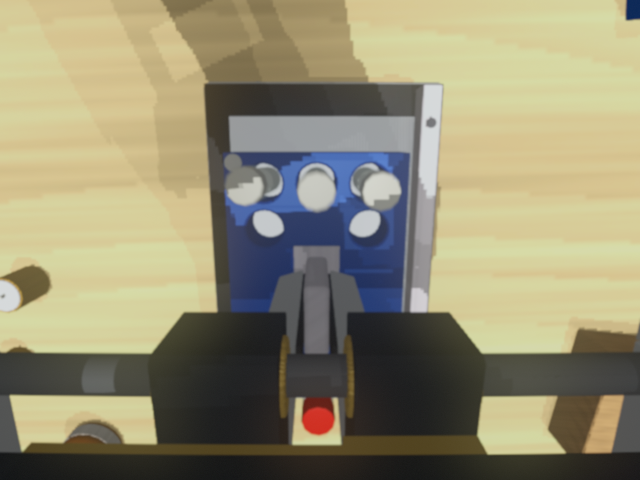

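```bash
python3 - <<'E'
from h import *
im,d,c=ld("w5");P=cloud(d,c)
m=np.zeros((480,640),bool);m[70:310,380:470]=1
s=m&(abs(P[...,2]-80)<3)
L=[];R=[]
for v in range(90,305):
    u=np.nonzero(s[v])[0]
    if len(u)>6:L.append([u[0]-.5,v]);R.append([u[-1]+.5,v])
from scipy.stats import theilslopes as ts
for e in(L,R):
    W=onplane(e,c,80);k=ts(W[:,1],W[:,0]);print(len(W),"y=%.2f at x=525, slope %.4f"%(k[1]+k[0]*525,k[0]))
# scanner back edge (top z=60) and left edge
b=(abs(P[...,2]-60)<4)
B=[];F=[]
for u in range(215,410):
    v=np.nonzero(b[60:150,u])[0]
    if len(v):B.append([u,v[0]+60-.5])
for v in range(95,290):
    u=np.nonzero(b[v,180:240])[0]
    if len(u):F.append([u[0]+180-.5,v])
W=onplane(B,c,60);k=ts(W[:,0],W[:,1]);print(len(W),"back x=%.2f at y=245, slope %.4f"%(k[1]+k[0]*245,k[0]))
W=onplane(F,c,60);k=ts(W[:,1],W[:,0]);print(len(W),"left y=%.2f at x=525, slope %.4f"%(k[1]+k[0]*525,k[0]))
# rack yaw: back top edge
h=cv2.cvtColor(im,cv2.COLOR_RGB2HSV);r=(h[...,0]>100)&(h[...,0]<130)&(h[...,1]>100)
B=[]
for u in range(240,405):
    v=np.nonzero(r[130:175,u])[0]
    if len(v):B.append([u,v[0]+130-.5])
W=onplane(B,c,147.7);k=ts(W[:,0],W[:,1]);print("rack back x=%.2f slope %.4f"%(k[1]+k[0]*243,k[0]))
E
```

```text
215 y=307.06 at x=525, slope -0.0279
215 y=318.87 at x=525, slope -0.0355
195 back x=418.16 at y=245, slope 0.0324
195 left y=169.50 at x=525, slope -0.0300
rack back x=461.17 slope 0.0310
```

Call:
carry_out --commands '[[[8, 0, 0, 0], [20, 0, 0, 0], [32, 0, 0, 0], [42, 0, 0, 0], [50, 0, 0, 0], [54, 0, 0, 0], [56, 0, 0, 0], [57, 0, 0, 0], [58, 0, 0, 0], [59, 0, 0, 0], [59, 0, 0, 0], [59, 0, 0, 0], [59, 0, 0, 0]]]'

```text
clock: 16.55
ee_pos: [526.2, 243.4, 96.0]
orientation: [0.707, 0.011, 0.707, -0.011]
ft_force: [0.6, 0.0, -6.8]
width: 10.1
```

Call:
carry_out --commands '[[[0.5, 0, 0, 0], [1, 0, 0, 0], [1.5, 0, 0, 0], [1.5, 0, 0, 0], [1.5, 0, 0, 0]]]'

```text
clock: 17.05
ee_pos: [526.3, 243.4, 95.0]
orientation: [0.707, 0.011, 0.707, -0.011]
ft_force: [-3.1, -1.5, 4.4]
width: 10.0
```

Call:
carry_out --commands '[[[0, 2, 2, 0], [0, 4, 4, 0], [0, 6, 6, 0], [0, 8, 8, 0], [0, 10, 10, 0], [0, 12, 12, 0], [0, 14, 14, 0], [0, 15, 15, 0], [0, 15, 15, 0]]]'

```text
clock: 17.95
ee_pos: [542.2, 258.1, 95.0]
orientation: [0.707, 0.011, 0.707, -0.011]
ft_force: [-1.2, -0.9, 4.7]
width: 9.6
```

Call:
carry_out --commands '[[[0, 1, 0, 0], [0, 2, 0, 0], [0, 3, 0, 0], [0, 4, 0, 0], [0, 4, 0, 0], [0, 4, 0, 0]]]'

```text
clock: 18.55
ee_pos: [542.5, 262.0, 95.0]
orientation: [0.708, 0.011, 0.706, -0.011]
ft_force: [1.4, -2.4, 5.1]
width: 9.5
```

Call:
carry_out --commands '[[[0, 0.5, 0, 0], [0, 1, 0, 0], [0, 1.5, 0, 0], [0, 2, 0, 0], [0, 2, 0, 0], [0, 2, 0, 0]]]'

```text
clock: 19.15
ee_pos: [542.5, 263.7, 95.0]
orientation: [0.707, 0.011, 0.707, -0.011]
ft_force: [-0.3, -4.2, 6.5]
width: 9.8
```

Call:
carry_out --commands '[[[0, 0.5, 0, 0], [0, 1, 0, 0], [0, 1, 0, 0], [0, 1, 0, 0]]]'

```text
clock: 19.55
ee_pos: [542.4, 263.8, 95.0]
orientation: [0.707, 0.011, 0.707, -0.012]
ft_force: [-2.0, -11.5, 8.6]
width: 9.6
```

Call:
carry_out --commands '[[[0, 0, 0.5, 0], [0, 0, 1, 0], [0, 0, 1.5, 0], [0, 0, 2, 0], [0, 0, 2, 0], [0, 0, 2, 0]]]'

```text
clock: 20.15
ee_pos: [543.5, 263.8, 95.0]
orientation: [0.707, 0.011, 0.707, -0.012]
ft_force: [-11.0, -12.0, 12.2]
width: 10.1
```

Call:
carry_out --commands '[[[0, 0, 0.3, 0], [0, 0, 0.6, 0], [0, 0, 0.6, 0], [0, 0, 0.6, 0]]]'

```text
clock: 20.55
ee_pos: [544.0, 263.8, 95.0]
orientation: [0.707, 0.011, 0.708, -0.012]
ft_force: [-11.1, -11.7, 12.6]
width: 10.0
```

Call:
carry_out --commands '[[[-0.3, 0, 0.3, 0], [-0.3, 0, 0.6, 0], [-0.3, 0, 0.9, 0], [-0.3, 0, 1.2, 0], [-0.3, 0, 1.2, 0], [-0.3, 0, 1.2, 0]]]'

```text
clock: 21.15
ee_pos: [544.3, 263.8, 95.0]
orientation: [0.706, 0.01, 0.708, -0.012]
ft_force: [-18.4, -13.6, 14.6]
width: 9.7
```

```bash
python3 - <<'E'
from h import *
rel([544,263.8,95],1.539)
shot("w6")
a=env.camera("side")[0];b=env.camera("scene")[0]
z=lambda i:cv2.resize(i,(400,400),interpolation=cv2.INTER_CUBIC)
cv2.imwrite("pics/m6.png",np.hstack([z(a[160:290,160:290]),z(b[155:285,370:500])])[:,:,::-1])
E
```

```text
pos [544.3 263.8  95. ] toolx [-0.004 -0.002 -1.   ] yawy 1.5392 shift [ 0.  -0.  -0.3] turn 0.0002 joints [ 0.39  0.53  1.47 -0.    1.15 -1.15] F [-18.4 -13.6  14.6] w 9.7 t 21.15
```

View pics/m6.png

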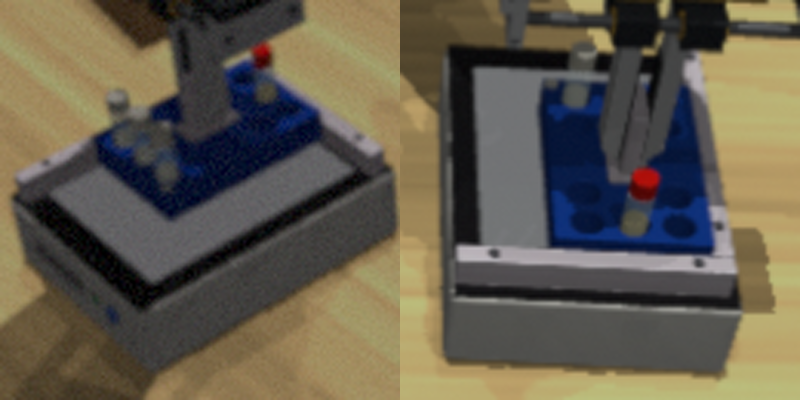

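View pics/w6.png

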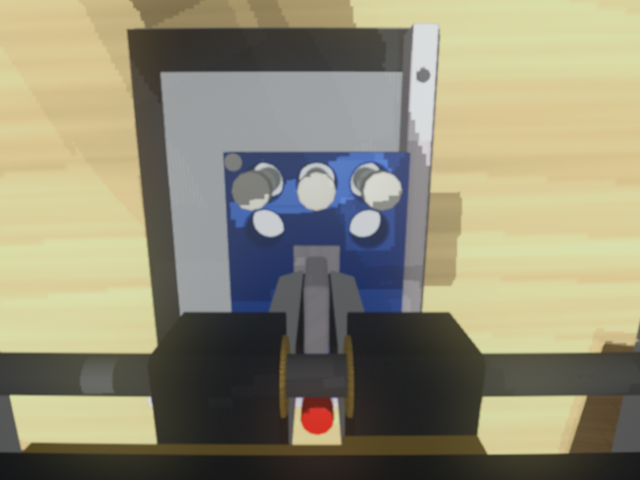

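```bash
python3 - <<'E'
from h import *
from scipy.stats import theilslopes as ts
im,d,c=ld("w6");P=cloud(d,c)
h=cv2.cvtColor(im,cv2.COLOR_RGB2HSV);r=(h[...,0]>100)&(h[...,0]<130)&(h[...,1]>100)
def back(mask,us,v0,v1,z):
    B=[[u,np.nonzero(mask[v0:v1,u])[0][0]+v0-.5] for u in us if mask[v0:v1,u].any()]
    W=onplane(B,c,z);k=ts(W[:,0],W[:,1]);return k[1]+k[0]*262,k[0]
print("rack",back(r,range(245,400),130,175,88),"scan",back(abs(P[...,2]-60)<4,range(150,400),10,80,60))
g=r&(P[...,2]>70);g[300:]=0
print("rack top z corners",[P[v-4:v+4,u-4:u+4,2][r[v-4:v+4,u-4:u+4]].mean().round(1) for u,v in((240,215),(395,215),(300,165),(240,300),(380,300))])
# red cap height
red=(h[...,1]>150)&((h[...,0]<8)|(h[...,0]>172))&(P[...,2]>100);print("cap z",np.percentile(P[red][:,2],[20,50,80]),"white",P[190,[250,316,380],2])
E
```

```text
rack (np.float64(479.7089175370792), np.float64(0.031196406053465353)) scan (np.float64(419.30251158113145), np.float64(0.0340238974892567))
rack top z corners [np.float64(88.4), np.float64(88.4), np.float64(91.6), np.float64(88.2), np.float64(91.2)]
cap z [121.50991296 123.87968636 124.53932817] white [124.3233793  124.22233244 124.1601268 ]
```

Call:
carry_out --commands '[[[0, 0, 0.4, 0], [0, 0, 0.4, 0], [0, 0, 0.4, 0], [0, 0, 0.4, 0]]]'

```text
clock: 21.7
ee_pos: [544.4, 263.8, 95.0]
orientation: [0.705, 0.01, 0.709, -0.012]
ft_force: [-20.2, -12.1, 15.8]
width: 10.0
```

Call:
carry_out --commands '[[[0, 0, 0, 0], [0, 0, 0, 0], [0, 0, 0, 0], [0, 0, 0, 0], [0, 0, 0, 0], [0, 0, 0, 0], [0, 0, 0, 0], [0, 0, 0, 0], [0, 0, 0, 0], [0, 0, 0, 0]]]'

```text
clock: 22.7
ee_pos: [544.4, 263.8, 95.0]
orientation: [0.705, 0.01, 0.709, -0.012]
ft_force: [-20.9, -12.0, 16.3]
width: 9.9
```

```bash
python3 -c "
from cell import env
print(env.hand_in())"
```

```text
the job is handed in; nothing more can be done
None
```

The job is handed in. The red-capped vial stands in hole 8, released while the rack was still on the bench. The rack is in the scanner corner, still gripped and pressed against both stops. I got no verdict back.

- **Push:** steady over the last second, with the tool reading about 21 N towards the far stop, 12 N towards the side stop and 16 N down. The far push is above the suggested 10 to 15 N. Allowing up to about 9 N of friction, roughly 12 N should reach the far stop.
- **Seating:** in the last pictures the rack looked flat and flush. Its angle matches the scanner's to within 0.003 rad.
- **Vials:** the red and white cap tops all read about 124 mm, which is fully home.
- **One check disagreed:** the rack's rear edge measured 60.4 mm from the scanner's rear edge, against 62 mm expected. I put that down to camera and edge error. The push kept rising while the tool had all but stopped moving, which points to firm contact with the far stop.
- **Bystanders:** I never moved the arm low near the brass cups or the jar, but I took no final picture to confirm they had not moved.

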